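# Roll the lying tin along its tray onto the cork strip

### The arm

A 6-joint arm with a two-finger parallel gripper is mounted at the origin on a cart in front of the work surface, level with it; the furniture and walls round the work are solid. World frame = base frame: x ahead of the robot, y to its left, z up, the work surface at z = 0. Lengths are in m, angles in rad, forces in N, time in s.
With the tool pointing down it reaches from about 0.3 to 0.95 m from the base axis. Payload 3.1 kg.
Tool frame: the origin (TCP) lies on the centre line of the jaws, within the pads' length; the fingertips stand 19 mm ahead of it and the grasp point (between the pads) is the TCP (robot.tip_extent is the distance from the TCP to the fingertips, in m); z points along the fingers, y is the line along which they close (so a half turn about z gives the same grasp; the last joint's range is limited). The gripper opens to 85 mm and grips with 20 to 120 N. Pads are 22 mm wide; open, the fingers measure 114 mm over their backs; the gripper's body (76 mm by 85 mm) begins 54 mm behind the grasp point. The pads swing forward as they close: fully open they stand 13 mm farther back than shut.
Start: joints at [-1.19, 0.308, 1.634, -0, 1.2, -0.07], TCP at [0.272, -0.563, 0.25] pointing down, gripper open.
Joint ranges: [-3.06, 3.06], [-0.79, 1.96], [0.05, 2.63], [-1.19, 4.34], [0.05, 2.64], [-2.94, 2.94]. Speed limits (rad/s): [2.79, 2.79, 3.14, 3.14, 3.14, 3.14].

### API

Orientations are given as a unit quaternion [w, x, y, z].
In Python, from plant import robot, grab_frame, workorder, nets gives the robot as it stands.
- The arm moves only by the tool send_rows, never from a script. Its argument "deltas" is a list of rows, each a list of 3 entries, a list of its own where there are three numbers: the shift along the tool's x, y, z in m, then the turn, a rotation vector about the tool's x, y, z in rad, then the opening, from 0 (shut) to 1 (fully open). A call has exactly 10 rows; each row is the pose to reach, as a shift and turn from the pose commanded when the call began, along the tool's axes at that moment; what a row does not reach only later rows make up. A row lasts 1/8 s, in which the tool goes at most 62.5 mm and 10.7 degrees, less where a joint would pass 70% of its speed; a pose out of reach is approached as far as the arm can. A call with a gripper value outside its range is refused whole. The fingers move at their own pace and stop on an object; "squeeze" is the grip in N (left out, the last holds). Time passes only in rows, so rows that repeat a pose let the fingers close, or fill a call up. It gives the time, the measured TCP pose, the force, the opening and the grip force at its end, in the units of the state.
- robot.sense(): the state, without advancing time (a new reading comes with each control period).
- grab_frame(name): name is "scene" or "top" or "wrist"; returns a dict with "img" (420x560x3 uint8, red, green, blue), "depth" (420x560 float32, m along the optical axis (not along the pixel's ray), 0 where there is no reading), "mtx" (3x3 intrinsics, pixels), "R" (3x3) and "t" (3): a world point X has camera coordinates R X + t; the wrist camera has in their place "T_tool_cam" (4x4, takes a point from camera to tool coordinates, whose origin is the TCP and whose axes are the flange's). Camera axes: x right, y down, z forward; pixel columns grow to the right and rows downward; lengths in m; the calibration is good to about 2 mm. A picture is of the moment at which its call begins: read the wrist's pose just before it.
- workorder.finish_job(): hands the job in; it is judged then, once.
Trained networks look in a picture, given as the dict that the camera call returned (one of the last four; its "shot" number tells which), for a name from the list of things; names that differ only in an ending like _2 or _b are one class to them, and where a whole thing is asked for, a point or a joint stands for the part that bears it (a point fixed in the world has none). Each returns a list of dicts, best first, with "confidence" (0 to 1); they miss things now and then, are a little off and sometimes report something else, mostly with a low value. They report only what shows in the picture. A call takes as long as a camera call.
- nets.find_in(picture, target): "xyz" ([x, y, z] in m, in the coordinates of the camera as it stood for that picture, good to about 4 mm: the middle of the surface that is visible of it).
- nets.outline_of(picture, target): "pixels" (420x560 bool, what is visible of it).
The state is a dict: "time": time; "joint_positions": joint angles; "qvel": joint speeds; "joint_torque": joint torques, N m; "ee_pos": TCP position; "eef_rot": TCP orientation; "ft_force": force on the tool from outside, world axes, zero at the start; "ft_torque": the same for the moment, N m; "gripper_width": opening from 0.0 (shut) to 1.0 (fully open); "grip_force": force on a finger pad.
Only numpy, scipy, OpenCV 4.12 (cv2) and the standard library are available. Lean on these libraries where they do the work, as an engineer would, in place of code of your own. Each camera call takes 0.05 s, during which the arm holds its last target. There are 200 camera calls.

### The job

The big food tin lies on its side at one end of the low wooden tray and would be in the way there: roll it along the tray by pushing its top with your fingertips, as often as needed, until it rests still on the cork strip that crosses the tray floor. Roll it over the floor rather than sliding it, push only on its upper half, do not pick it up, and leave the two jars on the tray and everything else where they stand.

Things in the scene. Friction and masses are not known exactly. Their poses are not given: they have to be found in the camera images.
- tray: Low dark wooden tray fixed on the worktop, 560 mm long along its y, 156 mm wide along its x, open at both ends, turned up to 0.17 rad either way. Floor top 10 mm above the worktop; a lip 12 mm wide along each long side, top 24 mm above the worktop, leaves a lane 132 mm wide. Origin: centre of the underside, at worktop level; z up.
- tin_center (a point): Middle of the big cylindrical food tin (radius 50.7 mm, length 118 mm, 0.6 to 0.95 kg) that lies on its side, axis across the tray, mid-lane: this point is 61 mm and its top line 111 mm above the worktop. z runs along the tin's axis; x, y turn as it rolls. Rolls along the tray's y; nudged gently it stops in a few cm. Friction about 0.6. A fingertip sticking to its top goes twice as far as the tin.
- strip_center (a point): Middle of the upper face of the thin cork strip across the tray floor, 180 to 250 mm from the tin's start, towards the tray's other end (either end); 40 mm along the tray's y, 130 mm across the tray, flush with the floor (no edge to feel). x across the tray, y along the tray, z up.
- jam_jar: Jam jar, 69 mm across, 99 mm tall, standing upright loose on the tray floor at the +y end of the tray (240 mm from its middle). Origin: centre of its underside. Leave standing.
- honey_jar: Honey jar with black lid, 63 mm across, 94 mm tall, standing upright loose on the tray floor at the -y end of the tray (240 mm from its middle). Origin: centre of its underside. Leave standing.
- tuna_tin: Low flat tin, 86 mm across, 40 mm tall, standing on the worktop to the right. Origin: centre of underside. Leave alone.
- spice_jar: Slim spice jar, 41 mm across, 105 mm tall, on the worktop to the right. Origin: centre of underside. Leave alone.
- salt_jar: Slim spice jar, 41 mm across, 105 mm tall, on the worktop behind the tray. Origin: centre of underside. Leave alone.
- pepper_mill: Wooden pepper mill, 58 mm across, 170 mm tall, on the worktop behind the tray to the left. Origin: centre of underside. Leave alone.

How it is judged:
By the outcome, as a careful person would: the job done as asked, in the order asked, and still so for the second after the job is handed in, with the robot touching nothing.
It also fails if it takes over 72 s, if anything falls off the work surface, if the arm or the gripper's body presses on something with over 40 N, if the wrist force passes 120 N, or if a joint passes its speed limit or range.

## Working session

There is one attempt and no reset: what is moved stays moved. The work goes in short steps, Python scripts to look and compute and a tool call to move; the robot and the scene stay as the last step left them, time stands still between calls to the robot, and variables do not carry over. Pictures are saved under pics/ and viewed, at most 10 in all, crops included, and the job is handed in when it is done.

Besides the shell and the picture viewer there is one more tool, called after "Call:" as name(argument=value, ...) on one line, values as JSON. send_rows: Moves the arm, as the interface text tells. Its arguments: {"type":"object","properties":{"deltas":{"type":"array"},"squeeze":{"type":"number"}},"required":["deltas"]}

```bash
mkdir -p pics; cat > h.py <<'E'
import numpy as np, cv2
from plant import robot, grab_frame, workorder, nets
def world(f,p): return f["R"].T@(np.array(p)-f["t"])
def px(f,X):
    c=f["R"]@np.array(X)+f["t"]; p=f["mtx"]@c; return p[:2]/p[2]
def pts(f,mask):
    v,u=np.nonzero(mask&(f["depth"]>0)); d=f["depth"][v,u]
    c=np.linalg.inv(f["mtx"])@np.array([u,v,np.ones_like(u)])*d
    return (f["R"].T@(c-f["t"][:,None])).T
E
python3 - <<'E'
from h import *
for n in ["top","scene"]:
    f=grab_frame(n); cv2.imwrite(f"pics/{n}0.png",f["img"][:,:,::-1])
    for t in ["tin_center","strip_center","jam_jar","honey_jar","tray"]:
        for r in nets.find_in(f,t)[:1]: print(n,t,world(f,r["xyz"]).round(4),r["confidence"])
    for t in ["tin_center","tray","strip_center","jam_jar","honey_jar"]:
        o=nets.outline_of(f,t)
        if o:
            P=pts(f,o[0]["pixels"]); print(t,len(P),P.mean(0).round(4),np.percentile(P,2,axis=0).round(3),np.percentile(P,98,axis=0).round(3))
            if t=="tray" and len(P):
                q=P[:,:2].astype(np.float32); print(cv2.minAreaRect(q))
s=robot.sense(); print(s["time"],s["ee_pos"],s["eef_rot"],robot.tip_extent)
E
```

```text
top tin_center [0.4253 0.0791 0.1019] 0.9
top strip_center [ 0.4409 -0.1158  0.0089] 0.87
top jam_jar [0.4091 0.2064 0.1082] 0.97
top honey_jar [ 0.4475 -0.2571  0.1033] 0.78
top tray [ 0.4353 -0.0505  0.0094] 0.59
tin_center 1079 [0.4241 0.0826 0.0971] [0.367 0.04  0.017] [0.48  0.132 0.114]
tray 4980 [ 0.4344 -0.0456  0.0125] [ 0.347 -0.287  0.002] [0.52  0.241 0.029]
((0.43444380164146423, -0.02248862385749817), (0.15920093655586243, 0.5616539120674133), 4.459717273712158)
strip_center 403 [ 0.4367 -0.1163  0.0103] [ 0.378 -0.136  0.003] [ 0.497 -0.097  0.019]
honey_jar 302 [ 0.4469 -0.2575  0.1004] [ 0.419 -0.285  0.057] [ 0.475 -0.231  0.11 ]
scene tin_center [0.4098 0.109  0.0948] 0.81
scene strip_center [ 0.4349 -0.1118  0.0124] 0.57
scene jam_jar [0.4019 0.2359 0.0832] 0.64
scene honey_jar [ 0.4409 -0.2423  0.0741] 0.69
scene tray [ 0.4066 -0.0326  0.0123] 0.7
tin_center 1422 [0.4112 0.1073 0.0842] [0.365 0.046 0.02 ] [0.476 0.14  0.112]
tray 3326 [ 4.166e-01 -4.000e-04  1.330e-02] [ 0.338 -0.282  0.006] [0.516 0.256 0.026]
((0.43164196610450745, -0.029779523611068726), (0.1571161299943924, 0.5785492062568665), 4.414164066314697)
strip_center 235 [ 0.4389 -0.1163  0.0109] [ 0.382 -0.135  0.007] [ 0.501 -0.099  0.014]
jam_jar 849 [0.4019 0.2305 0.0783] [0.378 0.193 0.015] [0.438 0.252 0.111]
honey_jar 471 [ 0.4404 -0.2463  0.071 ] [ 0.417 -0.285  0.016] [ 0.472 -0.229  0.106]
1.1 [ 0.27227925 -0.56257632  0.25027799] [5.80903293e-06 9.74703453e-01 2.23502078e-01 3.53301354e-06] 0.019
```

```bash
python3 -c "
import cv2,numpy as np
a=cv2.imread('pics/top0.png');b=cv2.imread('pics/scene0.png')
cv2.imwrite('pics/both.png',cv2.resize(np.vstack([a,b]),(400*1,600)))"
```

```text
(no output)
```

View pics/top0.png

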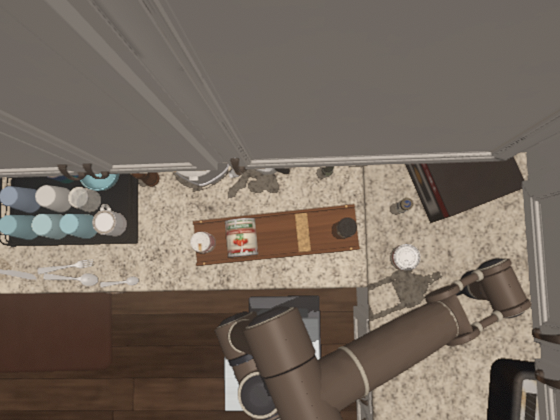

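Top view: jam jar (201,242), tin (241,238), cork strip (302,232), honey jar (345,229). The tray is turned about 4.5°, so the tin must roll towards −y. Next I fit the tin and strip precisely.

```bash
cat >> h.py <<'E'
A=np.deg2rad(4.45)
ex=np.array([np.cos(A),np.sin(A)]); ey=np.array([-np.sin(A),np.cos(A)]); C=np.array([.4335,-.0245])
def tr(P): d=np.atleast_2d(P)[:,:2]-C; return d@ex,d@ey
def w(a,s): return C+a*ex+s*ey
from scipy.optimize import least_squares
def tin(n="top"):
    f=grab_frame(n); o=nets.outline_of(f,"tin_center")
    if not o: return f,None
    m=cv2.erode(o[0]["pixels"].astype(np.uint8),np.ones((3,3)))>0
    P=pts(f,m); P=P[P[:,2]>.04]; d=P[:,:2]-C
    g=lambda p:np.hypot((d-[0,0])@np.array([-np.sin(p[1]),np.cos(p[1])])-p[0],P[:,2]-.0607-p[2])-.0507
    r=least_squares(g,[np.median(d@ey),A,0],loss="soft_l1",f_scale=.002)
    a=d@ex
    return f,dict(s=r.x[0],ang=np.rad2deg(r.x[1]),dz=r.x[2],a=(np.percentile(a,2)+np.percentile(a,98))/2,rms=np.sqrt(np.mean(r.fun**2)),n=len(P))
E
python3 - <<'E'
from h import *
for n in ["top","scene"]:
    f,t=tin(n); print(n,t)
    for k in ["strip_center","jam_jar","honey_jar"]:
        o=nets.outline_of(f,k)
        if o:
            P=pts(f,o[0]["pixels"]); 
            if k!="strip_center": P=P[P[:,2]>.09]
            a,s=tr(P); print(k,np.percentile(a,[2,98]).round(4),np.percentile(s,[2,50,98]).round(4))
    o=nets.outline_of(f,"tray"); a,s=tr(pts(f,o[0]["pixels"])); print(np.percentile(a,[1,99]),np.percentile(s,[1,99]))
s=robot.sense();print(s["time"],w(0,.11))
E
```

```text
top {'s': np.float64(0.11313115938180934), 'ang': np.float64(4.308911351436841), 'dz': np.float64(-0.0020489990121334675), 'a': np.float64(-0.001491954317083738), 'rms': np.float64(0.0032186608174423325), 'n': 911}
strip_center [-0.0596  0.0606] [-0.1083 -0.0908 -0.0728]
jam_jar [-0.0319  0.0254] [0.2129 0.241  0.2705]
honey_jar [-0.0332  0.0215] [-0.264  -0.236  -0.2083]
[-0.07753629  0.07604276] [-0.27121589  0.27572409]
scene {'s': np.float64(0.11126092728469111), 'ang': np.float64(4.730014541510043), 'dz': np.float64(-0.0011048496066037763), 'a': np.float64(-0.0032033574622830074), 'rms': np.float64(0.009189476298428981), 'n': 1230}
strip_center [-0.0573  0.0618] [-0.113  -0.0922 -0.0728]
jam_jar [-0.0336  0.0243] [0.2156 0.2487 0.2743]
honey_jar [-0.0337  0.0212] [-0.2647 -0.2299 -0.2044]
[-0.07918141  0.07348652] [-0.26328586  0.28242847]
1.7 [0.4249652 0.0851684]
```

View pics/scene0.png

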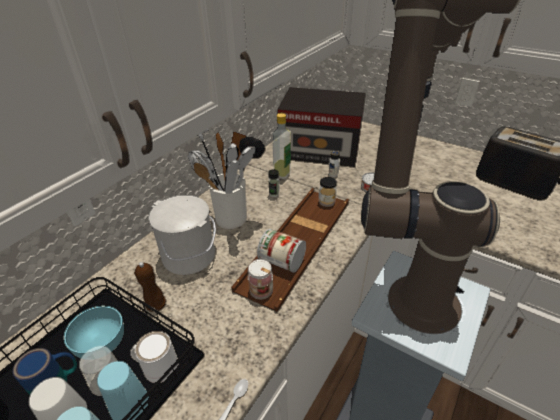

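Both views agree: the tin is at s = +0.113 m and the strip at s = −0.091 m along the tray. I now go above the far side of the tin's top.

```bash
cat >> h.py <<'E'
from scipy.spatial.transform import Rotation as Ro
def delta(xy,z,yaw=None):
    s=robot.sense(); q=s["eef_rot"]; R=Ro.from_quat([q[1],q[2],q[3],q[0]])
    d=R.inv().apply(np.array([xy[0],xy[1],z])-s["ee_pos"])
    T=np.column_stack([np.append(ey,0),np.append(ex,0),[0,0,-1]])
    rv=(R.inv()*Ro.from_matrix(T)).as_rotvec()
    return d.round(4),rv.round(4)
E
python3 -c "
from h import *
print(w(-.002,.14),delta(w(-.002,.14),.19), np.linalg.det(np.column_stack([np.append(ey,0),np.append(ex,0),[0,0,-1]])))"
```

```text
[0.42064356 0.11492278] (array([ 0.4287, -0.5452,  0.0603]), array([-0.    , -0.    , -1.1977])) 1.0
```

Call:
send_rows(deltas=[[[0.02,-0.025,0],[0,0,-0.07],0.5],[[0.05,-0.06,0],[0,0,-0.15],0.5],[[0.08,-0.1,0],[0,0,-0.25],0.5],[[0.115,-0.145,0],[0,0,-0.35],0.5],[[0.15,-0.19,0],[0,0,-0.45],0.5],[[0.185,-0.235,0],[0,0,-0.55],0.5],[[0.22,-0.28,0],[0,0,-0.65],0.5],[[0.255,-0.325,0],[0,0,-0.75],0.5],[[0.28,-0.36,0],[0,0,-0.85],0.5],[[0.3,-0.38,0],[0,0,-0.9],0.5]])

```text
time: 2.95
ee_pos: [0.3767, -0.0879, 0.2505]
eef_rot: [0.0, 0.779, 0.627, 0.0]
ft_force: [0.8, 0.9, 0.1]
gripper_width: 0.5
grip_force: 0.0
```

```bash
python3 -c "
from h import *
s=robot.sense();print(s['time'],s['ee_pos'],s['ft_force'],s['gripper_width'],delta(w(-.002,.14),.15))"
```

```text
2.95 [ 0.37667854 -0.08792179  0.25053602] [0.79964535 0.92510091 0.10763314] 0.4995730353632261 (array([ 0.2075, -0.0007,  0.1006]), array([ 0.0008,  0.    , -0.294 ]))
```

Call:
send_rows(deltas=[[[0.04,0,0],[0,0,-0.06],0.5],[[0.08,0,0],[0,0,-0.12],0.5],[[0.12,0,0],[0,0,-0.18],0.5],[[0.16,0,0.0],[0,0,-0.24],0.5],[[0.19,-0.001,0.0],[0,0,-0.294],0.5],[[0.2075,-0.001,0.0],[0,0,-0.294],0.5],[[0.2075,-0.001,0.03],[0,0,-0.294],0.5],[[0.2075,-0.001,0.06],[0,0,-0.294],0.5],[[0.2075,-0.001,0.09],[0,0,-0.294],0.5],[[0.2075,-0.001,0.1],[0,0,-0.294],0.5]])

```text
time: 4.2
ee_pos: [0.4196, 0.1127, 0.1487]
eef_rot: [-0.001, 0.68, 0.733, -0.001]
ft_force: [0.2, 0.6, 0.1]
gripper_width: 0.498
grip_force: 0.0
```

```bash
python3 -c "
from h import *
s=robot.sense();print(s['time'],s['ee_pos'],tr(s['ee_pos']),s['ft_force'],s['gripper_width'],delta(w(-.002,.14),.12))
f=grab_frame('wrist');cv2.imwrite('pics/w1.png',f['img'][:,:,::-1])
print(tin()[1])"
```

```text
4.2 [0.41957512 0.11265497 0.14865049] (array([-0.00324117]), array([0.13782192])) [0.1817503  0.60644673 0.05236566] 0.4979052020550774 (array([0.0022, 0.0013, 0.0286]), array([-0.0036,  0.0003, -0.0036]))
{'s': np.float64(0.11380305505772578), 'ang': np.float64(4.156293635200313), 'dz': np.float64(-0.0015930227252731032), 'a': np.float64(-0.0019507742637103961), 'rms': np.float64(0.003309591261285804), 'n': 651}
```

View pics/w1.png

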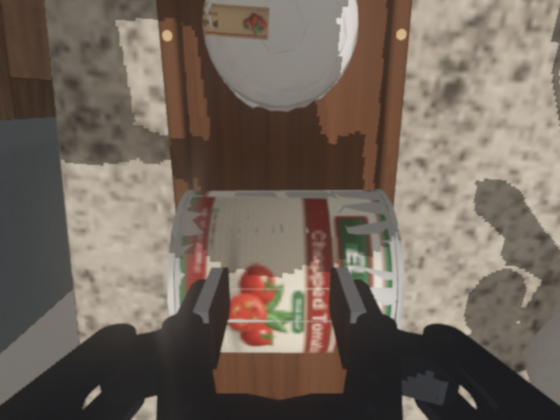

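The wrist view shows both fingertips over the tin, which is square and mid-lane: tips at about (210,290) and (350,290), tin spanning columns 170–400. Now I lower slowly until contact.

Call:
send_rows(deltas=[[[0.0,0,0.004],[0,0,0],0.5],[[0.0,0,0.008],[0,0,0],0.5],[[0,0,0.012],[0,0,0],0.5],[[0,0,0.014],[0,0,0],0.5],[[0,0,0.016],[0,0,0],0.5],[[0,0,0.018],[0,0,0],0.5],[[0,0,0.019],[0,0,0],0.5],[[0,0,0.02],[0,0,0],0.5],[[0,0,0.021],[0,0,0],0.5],[[0,0,0.021],[0,0,0],0.5]])

```text
time: 5.6
ee_pos: [0.421, 0.1129, 0.1292]
eef_rot: [-0.0, 0.68, 0.733, -0.0]
ft_force: [0.7, 0.3, -1.8]
gripper_width: 0.498
grip_force: 0.0
```

Call:
send_rows(deltas=[[[0.0,0,0.001],[0,0,0],0.5],[[0.0,0,0.0015],[0,0,0],0.5],[[0,0,0.002],[0,0,0],0.5],[[0,0,0.0025],[0,0,0],0.5],[[0,0,0.003],[0,0,0],0.5],[[0,0,0.0035],[0,0,0],0.5],[[0,0,0.004],[0,0,0],0.5],[[0,0,0.0045],[0,0,0],0.5],[[0,0,0.0045],[0,0,0],0.5],[[0,0,0.0045],[0,0,0],0.5]])

```text
time: 6.85
ee_pos: [0.4212, 0.113, 0.1251]
eef_rot: [-0.0, 0.68, 0.733, 0.0]
ft_force: [-1.4, 1.5, 4.7]
gripper_width: 0.501
grip_force: 2.1
```

```bash
python3 -c "
from h import *
s=robot.sense();print(s['time'],s['ee_pos'],tr(s['ee_pos']),s['ft_force'],s['ft_torque'])
f,t=tin();print(t)"
```

```text
6.85 [0.42116088 0.11301648 0.12506189] (array([-0.00163214]), array([0.1380593])) [-1.40994997  1.48129854  4.69051535] [ 0.0654209   0.23274038 -0.03559559]
{'s': np.float64(0.1139586767244929), 'ang': np.float64(4.685891925394631), 'dz': np.float64(-0.0013512788803873267), 'a': np.float64(-0.000698468307055413), 'rms': np.float64(0.003163036966161352), 'n': 577}
```

Call:
send_rows(deltas=[[[-0.004,0,-0.0002],[0,0,0],0.5],[[-0.012,0,-0.0006],[0,0,0],0.5],[[-0.022,0,-0.001],[0,0,0],0.5],[[-0.032,0,-0.0012],[0,0,0],0.5],[[-0.042,0,-0.0012],[0,0,0],0.5],[[-0.052,0,-0.0012],[0,0,0],0.5],[[-0.062,0,-0.0012],[0,0,0],0.5],[[-0.07,0,-0.001],[0,0,0],0.5],[[-0.076,0,-0.0006],[0,0,0],0.5],[[-0.08,0,0],[0,0,0],0.5]])

```text
time: 8.2
ee_pos: [0.4277, 0.0321, 0.1273]
eef_rot: [0.0, 0.68, 0.733, -0.001]
ft_force: [-6.2, -2.0, 22.4]
gripper_width: 0.5
grip_force: 11.5
```

```bash
python3 -c "
from h import *
s=robot.sense();print(s['time'],s['ee_pos'],tr(s['ee_pos']),s['ft_force'],s['ft_torque'])
f,t=tin();print(t);f,t=tin('scene');print(t)"
```

```text
8.2 [0.42768328 0.03213154 0.12730218] (array([-0.00140519]), array([0.05691213])) [-6.22163093 -2.00215294 22.40247822] [-0.23096154  1.34454757  0.01874967]
{'s': np.float64(0.07400463090025564), 'ang': np.float64(6.947909058536898), 'dz': np.float64(-0.0019278687545883995), 'a': np.float64(-0.04119426780698163), 'rms': np.float64(0.0025916352194451184), 'n': 104}
{'s': np.float64(0.06993188832269077), 'ang': np.float64(4.576388711860796), 'dz': np.float64(-0.001093105073633077), 'a': np.float64(-0.0033500913833099145), 'rms': np.float64(0.009193401771649273), 'n': 1124}
```

It rolled 40 mm for an 80 mm finger stroke, so it isn't slipping. The downward force was a little high, so I'll lift more mid-stroke. Re-positioning for the next stroke.

Call:
send_rows(deltas=[[[0,0,-0.003],[0,0,0],0.5],[[0,0,-0.012],[0,0,0],0.5],[[0,0,-0.015],[0,0,0],0.5],[[0.02,0,-0.015],[0,0,0],0.5],[[0.043,0,-0.015],[0,0,0],0.5],[[0.043,0,-0.015],[0,0,0],0.5],[[0.043,0,-0.015],[0,0,0],0.5],[[0.043,0,-0.015],[0,0,0],0.5],[[0.043,0,-0.015],[0,0,0],0.5],[[0.043,0,-0.015],[0,0,0],0.5]])

```text
time: 9.65
ee_pos: [0.4238, 0.0757, 0.1398]
eef_rot: [0.0, 0.681, 0.733, -0.0]
ft_force: [0.1, -0.7, -0.3]
gripper_width: 0.5
grip_force: 0.0
```

```bash
python3 -c "
from h import *
s=robot.sense();print(s['time'],s['ee_pos'],tr(s['ee_pos']),s['ft_force'],s['ft_torque'])
f,t=tin();print(t);f,t=tin('scene');print(t);print(delta(w(-.002,.1),.1245))"
```

```text
9.65 [0.42384583 0.07567844 0.13978273] (array([-0.00185232]), array([0.1006255])) [ 0.08707019 -0.69651778 -0.26946568] [ 0.00268342 -0.02260585 -0.06514501]
{'s': np.float64(0.07332824527203136), 'ang': np.float64(4.1152781995704055), 'dz': np.float64(-0.0015944467580227269), 'a': np.float64(-0.0021259530255609144), 'rms': np.float64(0.0033393750562833676), 'n': 567}
{'s': np.float64(0.07043839361852533), 'ang': np.float64(4.069215411380964), 'dz': np.float64(-0.0011423959882899844), 'a': np.float64(-0.0035100502921967397), 'rms': np.float64(0.009808664130977215), 'n': 1007}
(array([-0.0008, -0.0001,  0.0153]), array([ 0.    ,  0.    , -0.0038]))
```

Call:
send_rows(deltas=[[[0,0,0.005],[0,0,0],0.5],[[0,0,0.01],[0,0,0],0.5],[[0,0,0.013],[0,0,0],0.5],[[0,0,0.015],[0,0,0],0.5],[[-0.005,0,0.0147],[0,0,0],0.5],[[-0.013,0,0.0142],[0,0,0],0.5],[[-0.022,0,0.0135],[0,0,0],0.5],[[-0.032,0,0.0132],[0,0,0],0.5],[[-0.04,0,0.013],[0,0,0],0.5],[[-0.046,0,0.013],[0,0,0],0.5]])

```text
time: 11.1
ee_pos: [0.4273, 0.0291, 0.1283]
eef_rot: [-0.0, 0.681, 0.733, -0.0]
ft_force: [-4.5, -0.5, 11.7]
gripper_width: 0.501
grip_force: 5.7
```

Call:
send_rows(deltas=[[[-0.006,0,0],[0,0,0],0.5],[[-0.014,0,0],[0,0,0],0.5],[[-0.022,0,0],[0,0,0],0.5],[[-0.03,0,0.0004],[0,0,0],0.5],[[-0.038,0,0.0008],[0,0,0],0.5],[[-0.045,0,0.0012],[0,0,0],0.5],[[-0.05,0,0.0014],[0,0,0],0.5],[[-0.053,0,0.0014],[0,0,0],0.5],[[-0.053,0,0],[0,0,0],0.5],[[-0.053,0,-0.012],[0,0,0],0.5]])

```text
time: 12.35
ee_pos: [0.4303, -0.0229, 0.1385]
eef_rot: [-0.001, 0.681, 0.733, -0.0]
ft_force: [-0.1, 0.4, -0.6]
gripper_width: 0.5
grip_force: 0.0
```

```bash
python3 -c "
from h import *
s=robot.sense();print(s['time'],s['ee_pos'],tr(s['ee_pos']),s['ft_force'],s['ft_torque'])
f,t=tin();print(t);f,t=tin('scene');print(t)"
```

```text
12.35 [ 0.43030104 -0.02290667  0.1385051 ] (array([-0.00306569]), array([0.00183673])) [-0.08684162  0.41405937 -0.61883267] [-0.06533885  0.01550184 -0.0346292 ]
{'s': np.float64(0.019136819069525166), 'ang': np.float64(2.98801977601074), 'dz': np.float64(-0.0016396314852990845), 'a': np.float64(-0.03924231239733874), 'rms': np.float64(0.0028808195561558195), 'n': 70}
{'s': np.float64(0.019804688337026102), 'ang': np.float64(4.637625609538558), 'dz': np.float64(-0.0012035580062852306), 'a': np.float64(-0.0035379287903508187), 'rms': np.float64(0.009173336186080393), 'n': 1079}
```

Call:
send_rows(deltas=[[[0.01,0,-0.004],[0,0,0],0.5],[[0.03,0,-0.004],[0,0,0],0.5],[[0.047,0.001,-0.004],[0,0,0],0.5],[[0.047,0.001,-0.002],[0,0,0],0.5],[[0.047,0.001,0.002],[0,0,0],0.5],[[0.047,0.001,0.006],[0,0,0],0.5],[[0.047,0.001,0.01],[0,0,0],0.5],[[0.047,0.001,0.012],[0,0,0],0.5],[[0.047,0.001,0.0135],[0,0,0],0.5],[[0.047,0.001,0.014],[0,0,0],0.5]])

```text
time: 13.8
ee_pos: [0.4287, 0.0241, 0.1247]
eef_rot: [-0.0, 0.681, 0.733, 0.0]
ft_force: [0.9, 0.5, 0.8]
gripper_width: 0.499
grip_force: 0.0
```

Call:
send_rows(deltas=[[[-0.005,0,-0.0003],[0,0,0],0.5],[[-0.013,0,-0.0008],[0,0,0],0.5],[[-0.023,0,-0.0014],[0,0,0],0.5],[[-0.034,0,-0.0018],[0,0,0],0.5],[[-0.045,0,-0.002],[0,0,0],0.5],[[-0.056,0,-0.002],[0,0,0],0.5],[[-0.067,0,-0.002],[0,0,0],0.5],[[-0.078,0,-0.0016],[0,0,0],0.5],[[-0.088,0,-0.0012],[0,0,0],0.5],[[-0.095,0,-0.0008],[0,0,0],0.5]])

```text
time: 15.05
ee_pos: [0.4362, -0.072, 0.1267]
eef_rot: [0.001, 0.68, 0.733, -0.0]
ft_force: [-1.8, -1.3, 4.8]
gripper_width: 0.501
grip_force: 2.6
```

Call:
send_rows(deltas=[[[-0.003,0,0],[0,0,0],0.5],[[-0.004,0,0],[0,0,0],0.5],[[-0.004,0,-0.003],[0,0,0],0.5],[[-0.004,0,-0.012],[0,0,0],0.5],[[0.01,0,-0.018],[0,0,0],0.5],[[0.03,0,-0.018],[0,0,0],0.5],[[0.048,0,-0.018],[0,0,0],0.5],[[0.048,0,-0.015],[0,0,0],0.5],[[0.048,0,-0.012],[0,0,0],0.5],[[0.048,0,-0.012],[0,0,0],0.5]])

```text
time: 16.3
ee_pos: [0.4319, -0.0229, 0.1372]
eef_rot: [-0.0, 0.681, 0.733, -0.0]
ft_force: [-0.2, 0.4, -0.2]
gripper_width: 0.503
grip_force: 0.0
```

```bash
python3 -c "
from h import *
s=robot.sense();print(s['time'],s['ee_pos'],tr(s['ee_pos']),s['ft_force'],s['ft_torque'])
f,t=tin();print(t);f,t=tin('scene');print(t);print(delta(w(-.002,.0),.1245))"
```

```text
16.3 [ 0.43188037 -0.0229459   0.13724773] (array([-0.00149417]), array([0.00167508])) [-0.23915263  0.41535617 -0.20708816] [ 0.01428078 -0.02217691  0.01727646]
{'s': np.float64(-0.02685252220361809), 'ang': np.float64(4.327996190304615), 'dz': np.float64(-0.0003314313439157841), 'a': np.float64(-0.0005504376246475359), 'rms': np.float64(0.0026696400844899975), 'n': 300}
{'s': np.float64(-0.030676890957789252), 'ang': np.float64(4.256367199265659), 'dz': np.float64(-0.000991733664147493), 'a': np.float64(-0.00292509433412641), 'rms': np.float64(0.009539082709469794), 'n': 928}
(array([-0.0016, -0.0008,  0.0131]), array([ 0.    ,  0.    , -0.0044]))
```

Call:
send_rows(deltas=[[[-0.004,0,0.004],[0,0,0],0.5],[[-0.004,0,0.008],[0,0,0],0.5],[[-0.004,0,0.011],[0,0,0],0.5],[[-0.004,0,0.0125],[0,0,0],0.5],[[-0.009,0,0.0122],[0,0,0],0.5],[[-0.016,0,0.0117],[0,0,0],0.5],[[-0.025,0,0.0112],[0,0,0],0.5],[[-0.035,0,0.0107],[0,0,0],0.5],[[-0.045,0,0.0105],[0,0,0],0.5],[[-0.053,0,0.0105],[0,0,0],0.5]])

```text
time: 17.75
ee_pos: [0.4361, -0.0767, 0.1283]
eef_rot: [0.0, 0.68, 0.733, -0.0]
ft_force: [-2.9, 0.1, 9.6]
gripper_width: 0.495
grip_force: 4.5
```

Call:
send_rows(deltas=[[[-0.008,0,0],[0,0,0],0.5],[[-0.017,0,0],[0,0,0],0.5],[[-0.026,0,0.0003],[0,0,0],0.5],[[-0.035,0,0.0008],[0,0,0],0.5],[[-0.042,0,0.0011],[0,0,0],0.5],[[-0.047,0,0.0013],[0,0,0],0.5],[[-0.049,0,0.0013],[0,0,0],0.5],[[-0.049,0,-0.002],[0,0,0],0.5],[[-0.049,0,-0.012],[0,0,0],0.5],[[-0.049,0,-0.015],[0,0,0],0.5]])

```text
time: 19.0
ee_pos: [0.4402, -0.1244, 0.1429]
eef_rot: [0.001, 0.68, 0.733, 0.0]
ft_force: [0.6, -1.1, -0.3]
gripper_width: 0.498
grip_force: 0.0
```

```bash
python3 -c "
from h import *
s=robot.sense();print(s['time'],s['ee_pos'],tr(s['ee_pos']),s['ft_force'],s['ft_torque'])
f,t=tin();print(t);f,t=tin('scene');print(t)"
```

```text
19.0 [ 0.44023386 -0.124384    0.14285197] (array([-0.00103635]), array([-0.10010537])) [ 0.64398329 -1.13333456 -0.25226397] [0.02611929 0.01100727 0.03326688]
None
{'s': np.float64(-0.08084893341909101), 'ang': np.float64(4.472260572490954), 'dz': np.float64(-0.0010720866313845391), 'a': np.float64(-0.004324522791322404), 'rms': np.float64(0.009047003035235097), 'n': 920}
```

Call:
send_rows(deltas=[[[0.015,0,0],[0,0,0],0.5],[[0.034,0,0],[0,0,0],0.5],[[0.034,0,0],[0,0,0],0.5],[[0.034,0,0],[0,0,0],0.5],[[0.034,0,0],[0,0,0],0.5],[[0.034,0,0],[0,0,0],0.5],[[0.034,0,0],[0,0,0],0.5],[[0.034,0,0],[0,0,0],0.5],[[0.034,0,0],[0,0,0],0.5],[[0.034,0,0],[0,0,0],0.5]])

```text
time: 20.45
ee_pos: [0.4371, -0.0905, 0.1421]
eef_rot: [-0.0, 0.68, 0.733, -0.0]
ft_force: [0.2, -0.6, -0.3]
gripper_width: 0.5
grip_force: 0.0
```

```bash
python3 -c "
from h import *
s=robot.sense();print(s['time'],tr(s['ee_pos']),s['ee_pos'])
f,t=tin();print(t);f,t=tin('scene');print(t)"
```

```text
20.45 (array([-0.00151231]), array([-0.06609724])) [ 0.43712067 -0.09051532  0.14207665]
{'s': np.float64(-0.08171567904497118), 'ang': np.float64(1.7606347020025963), 'dz': np.float64(-0.002520736488156097), 'a': np.float64(-0.04478606941973702), 'rms': np.float64(0.002263264234989453), 'n': 54}
{'s': np.float64(-0.08086081114208286), 'ang': np.float64(4.198691216083215), 'dz': np.float64(-0.0012161346528958674), 'a': np.float64(-0.0036519135142984195), 'rms': np.float64(0.009017862791361133), 'n': 962}
```

Call:
send_rows(deltas=[[[0,0,0.006],[0,0,0],0.5],[[0,0,0.011],[0,0,0],0.5],[[0,0,0.014],[0,0,0],0.5],[[0,0,0.015],[0,0,0],0.5],[[-0.003,0,0.015],[0,0,0],0.5],[[-0.008,0,0.015],[0,0,0],0.5],[[-0.013,0,0.015],[0,0,0],0.5],[[-0.018,0,0.015],[0,0,0],0.5],[[-0.021,0,0.015],[0,0,0],0.5],[[-0.023,0,0.015],[0,0,0],0.5]])

```text
time: 21.9
ee_pos: [0.4387, -0.114, 0.1283]
eef_rot: [-0.0, 0.68, 0.733, -0.001]
ft_force: [-3.7, -0.7, 11.2]
gripper_width: 0.499
grip_force: 5.4
```

Call:
send_rows(deltas=[[[0,0,0],[0,0,0],0.5],[[0,0,0],[0,0,0],0.5],[[0,0,-0.002],[0,0,0],0.5],[[0,0,-0.006],[0,0,0],0.5],[[0,0,-0.02],[0,0,0],0.5],[[0,0,-0.06],[0,0,0],0.5],[[0.05,0,-0.1],[0,0,0],0.5],[[0.1,0,-0.12],[0,0,0],0.5],[[0.15,0,-0.12],[0,0,0],0.5],[[0.2,0,-0.12],[0,0,0],0.5]])

```text
time: 23.15
ee_pos: [0.4243, 0.0876, 0.2487]
eef_rot: [0.001, 0.681, 0.733, 0.001]
ft_force: [-0.0, -0.2, -0.6]
gripper_width: 0.502
grip_force: 0.0
```

```bash
python3 -c "
from h import *
s=robot.sense();print(s['time'],tr(s['ee_pos']),s['ee_pos'],s['ft_force'])
f,t=tin('scene');print(t)
f,t=tin();print(t);cv2.imwrite('pics/top9.png',f['img'][:,:,::-1])
for k in ['jam_jar','honey_jar']:
    o=nets.outline_of(f,k)
    if o: P=pts(f,o[0]['pixels']);P=P[P[:,2]>.09];a,q=tr(P);print(k,np.percentile(a,[2,98]),np.percentile(q,[2,98]))
"
```

```text
23.15 (array([-0.00042731]), array([0.11249189])) [0.42434584 0.08761962 0.24873751] [-0.00121438 -0.17385709 -0.62771707]
{'s': np.float64(-0.0926717683419792), 'ang': np.float64(4.122629076052297), 'dz': np.float64(-0.0007158443449296551), 'a': np.float64(-0.007299389562534491), 'rms': np.float64(0.00934078029030207), 'n': 889}
{'s': np.float64(-0.0909941037751615), 'ang': np.float64(4.158947916781321), 'dz': np.float64(-0.002482106154337561), 'a': np.float64(-0.0016350665116181898), 'rms': np.float64(0.003039895589402291), 'n': 962}
jam_jar [-0.03279573  0.02177049] [-0.26166316 -0.20806859]
honey_jar [-0.03267131  0.022942  ] [-0.26413438 -0.2081514 ]
```

View pics/top9.png

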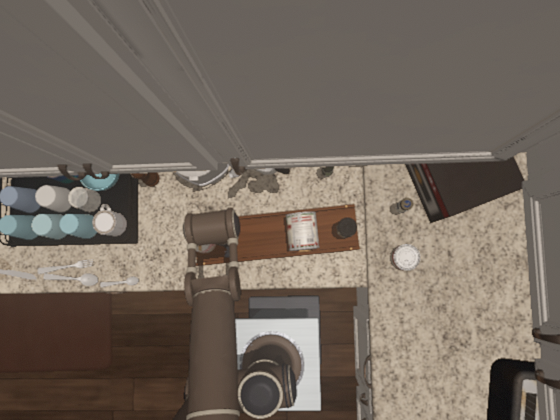

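The top view shows the tin at (301,230), over the strip, with the honey jar unmoved at (345,229) and the arm hiding the jam jar. One settling call, then a recheck before handing in.

Call:
send_rows(deltas=[[[0,0,0],[0,0,0],0.5],[[0,0,0],[0,0,0],0.5],[[0,0,0],[0,0,0],0.5],[[0,0,0],[0,0,0],0.5],[[0,0,0],[0,0,0],0.5],[[0,0,0],[0,0,0],0.5],[[0,0,0],[0,0,0],0.5],[[0,0,0],[0,0,0],0.5],[[0,0,0],[0,0,0],0.5],[[0,0,0],[0,0,0],0.5]])

```text
time: 24.7
ee_pos: [0.424, 0.086, 0.2471]
eef_rot: [-0.0, 0.68, 0.733, 0.0]
ft_force: [-0.4, -1.3, 0.4]
gripper_width: 0.499
grip_force: 0.0
```

```bash
python3 -c "
from h import *
f,t=tin();print(t)
f=grab_frame('scene')
for r in nets.find_in(f,'jam_jar')[:1]: print(world(f,r['xyz']))
if abs(t['s']+.091)<.005: print(workorder.finish_job())"
```

```text
{'s': np.float64(-0.09105847604996797), 'ang': np.float64(4.5948885710429), 'dz': np.float64(-0.00212133352004343), 'a': np.float64(-0.0024371026555804268), 'rms': np.float64(0.0031276695851917115), 'n': 908}
[0.39947347 0.23585884 0.08222058]
the job is handed in; nothing more can be done
None
```

The tin was rolled along the tray in five fingertip strokes on its top and rests still, centred on the cork strip to within measurement error; both jars stand where they were, and the job was handed in at about 25 s.

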